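# Sort the craft things back into tray and paint well

## Robot

A 6-joint arm with a two-finger parallel gripper is mounted at the origin on the work surface. World frame = base frame: x ahead of the robot, y to its left, z up, the work surface at z = 0. Lengths are in m, angles in rad, forces in N, time in s.
With the tool pointing down it reaches from about 0.35 to 0.725 m from the base axis. Payload 6 kg.
Tool frame: the origin (TCP) lies on the centre line of the jaws, within the pads' length; the fingertips stand 11 mm ahead of it and the grasp point (between the pads) lies 8 mm behind it; z points along the fingers, y is the direction in which the jaws open and shut (so a half turn about z gives the same grasp; the last joint's range is limited). The gripper opens to 85 mm and grips with 20 to 120 N. Pads are 22 mm wide; open, the fingers measure 114 mm over their backs; the gripper's body (76 mm by 85 mm) begins 54 mm behind the grasp point. The pads swing forward as they close: fully open they stand 13 mm farther back than shut.
Start: joints at [-0.896, 0.04, 0.085, 0, -1.615, -0.334], TCP at [0.201, -0.565, 0.242] pointing down, gripper open.
Joint ranges: [-2.56, 2.56], [-1.29, 2.01], [-1.08, 1.49], [-3.29, 1.98], [-2.81, -0.18], [-2.99, 2.99]. Speed limits (rad/s): [2.57, 2.57, 3.01, 3.14, 3.14, 3.14].

## Interface

Orientations are given as a rotation vector (axis times angle).
In Python, from workcell import * gives the robot as it stands.
- The arm moves only by the tool drive_tool, never from a script. Its argument "commands" is a list that holds one entry, the list of rows, each a list of 4 numbers: the shift along the world's x, y, z in m, then the turn about the world's z in rad. In form: [[[tx, ty, tz, twist], ...]]. A call has exactly 10 rows; each row shifts and turns the commanded pose from where the row before left it; what a row does not reach is not made up. A row lasts 1/8 s, in which the tool goes at most 62.5 mm and 10.7 degrees, less where a joint would pass 70% of its speed; a pose out of reach is approached as far as the arm can. A call is refused whole if a number of a shift passes 0.0625 or a number of a turn 0.188, either way. A call with a gripper value outside its range is refused whole. "fingers" is the gripper's target within -1 to 1 (fully open at 1, half-way at 0, shut at -1), set as the call begins (left out, the last holds). The fingers move at their own pace and stop on an object; the grip force is fixed at half the most. Time passes only in rows, so rows that do not move let the fingers close, or fill a call up. It gives the time, the measured TCP pose, the force and the opening at its end, in the units of the state.
- state(): the state, without advancing time (a new reading comes with each control period).
- grab_frame(name): name is "scene" or "side" or "wrist"; returns the picture (400x640x3 uint8, red, green, blue); there is no depth.
- camera_params(name): a dict with "mtx" (3x3 intrinsics, pixels), "position" and "orientation" of the camera in the world. Camera axes: x right, y down, z forward; pixel columns grow to the right and rows downward; lengths in m; the calibration is good to about 2 mm. A picture is of the moment at which its call begins: read the wrist's pose just before it. camera_params takes no time and is no camera call; for the wrist camera it gives the pose at the moment of the call.
- job_done(): hands the job in, once; it reports no verdict.
The state is a dict: "time": time; "joint_positions": joint angles; "joint_vel": joint speeds; "tau": joint torques, N m; "position": TCP position; "tcp_rot": TCP orientation; "contact_force": force on the tool from outside, world axes, zero at the start; "torque": the same for the moment, N m; "grip_width": finger opening in m.
Only numpy, scipy, OpenCV 4.12 (cv2) and the standard library are available. Lean on these libraries where they do the work, as an engineer would, in place of code of your own. Each camera call takes 0.05 s, during which the arm holds its last target. There are 200 camera calls.

## Task

Tidy up after the craft session: stand the blue bead in the tray compartment with the blue liner and the yellow bead in the one with the yellow liner, lay the chrome pencil sharpener on its base in the compartment with the black liner, and lay the red paint cake flat in the white paint well. Let go of everything, and leave the pot of skewers standing where it is.

Things in the scene. Friction and masses are not known exactly. Their poses are not given: they have to be found in the camera images.
- craft_tray: red plastic tray with three compartments in a row along its y axis, fixed to the counter; 92 (x) x 260 (y) mm, 18 mm high, walls 4 mm, floor 4 mm thick. Origin at the centre of its underside; compartment centres lie at y = -85, 0 and +85 mm
- blue_liner: blue card liner, fixed, covering the floor of one of the tray's three compartments (which one changes); 76 (x) x 74 (y) x 2 mm, its top 6 mm above the counter. Origin at the centre of its underside = centre of the compartment; x and y axes parallel to the tray's. Inside, a compartment measures 84 (x) x 80 (y) mm; its walls stand 12 mm above the liner
- yellow_liner: yellow card liner, fixed, covering the floor of one of the tray's three compartments (which one changes); 76 (x) x 74 (y) x 2 mm, its top 6 mm above the counter. Origin at the centre of its underside = centre of the compartment; x and y axes parallel to the tray's. Inside, a compartment measures 84 (x) x 80 (y) mm; its walls stand 12 mm above the liner
- black_liner: black card liner, fixed, covering the floor of one of the tray's three compartments (which one changes); 76 (x) x 74 (y) x 2 mm, its top 6 mm above the counter. Origin at the centre of its underside = centre of the compartment; x and y axes parallel to the tray's. Inside, a compartment measures 84 (x) x 80 (y) mm; its walls stand 12 mm above the liner
- paint_well: white ceramic paint well, a low round open dish fixed to the counter; 94 mm outer diameter, about 84 mm inside, rim 14 mm above the counter, flat inner floor 5 mm above the counter. Origin at the centre of its underside
- blue_bead: blue painted wooden barrel bead standing on its flat end, 28 mm diameter, 32 mm tall, small dark dot (the thread hole) on top; about 16 g. Origin at the centre of its underside, z up along its axis. Loose
- yellow_bead: yellow painted wooden barrel bead standing on its flat end, 28 mm diameter, 32 mm tall, small dark dot (the thread hole) on top; about 16 g. Origin at the centre of its underside, z up along its axis. Loose
- sharpener: small chrome pencil sharpener, a metal block lying on its base, 34 (x) x 20 (y) x 18 mm high, blade with a screw on top; about 40 g. Origin at the centre of its underside, x along its length, so it is gripped across y. Loose
- paint_cake: red solid paint cake, a flat round tablet of 44 mm diameter, 20 mm thick, with a darker red round patch on top, lying flat; about 40 g. Origin at the centre of its underside. Loose
- skewer_pot: bamboo pot of skewers to the left of the tray, a bystander to leave alone; 68 mm diameter, pot 90 mm, skewers up to 192 mm tall; loose, about 300 g. Origin at the centre of its underside. (A pink eraser and a green tape roll, under 16 mm high, also lie among the things and stay; a bead dispenser, mug, glue and paint pots stand at the left and far edges)

How it is judged:
At the end, for the whole second after the job is handed in: Beads upright (0.2 rad) on their own colour's liner and sharpener on its base on the black one, centres within 34 mm of the liner's in x and y; cake flat (0.12 rad) inside the well, within 24 mm of its centre; all resting on the floors, released; pot upright, within 30 mm of its start (x of blue_bead in the frame of blue_liner between -0.034 and 0.034 m and y of blue_bead in the frame of blue_liner between -0.034 and 0.034 m and z of blue_bead in the frame of blue_liner below 0.007 m and angle between each of blue_bead, yellow_bead, sharpener's own z axis and vertical below 0.2 rad and linear speed of each of blue_bead, yellow_bead, sharpener, paint_cake below 0.02 m/s and x of yellow_bead in the frame of yellow_liner between -0.034 and 0.034 m and y of yellow_bead in the frame of yellow_liner between -0.034 and 0.034 m and z of yellow_bead in the frame of yellow_liner below 0.007 m and x of sharpener in the frame of black_liner between -0.034 and 0.034 m and y of sharpener in the frame of black_liner between -0.034 and 0.034 m and z of sharpener in the frame of black_liner below 0.007 m and horizontal distance between paint_cake and paint_well below 0.024 m and z of paint_cake in the frame of paint_well below 0.01 m and angle between paint_cake's own z axis and vertical below 0.12 rad and not (distance of skewer_pot from where it was at the start of the episode above 0.03 m or angle between skewer_pot's own z axis and vertical above 0.3 rad)); the robot touches nothing.
It fails at once if the skewer pot is knocked over (tilted over 0.3 rad) or shifted by more than 30 mm (distance of skewer_pot from where it was at the start of the episode above 0.03 m or angle between skewer_pot's own z axis and vertical above 0.3 rad).
It also fails if it takes over 83 s, if anything falls off the work surface, if the arm or the gripper's body presses on something with over 40 N, if the wrist force passes 120 N, or if a joint passes its speed limit or range.

## Working session

There is one attempt and no reset: what is moved stays moved. The work goes in short steps, Python scripts to look and compute and a tool call to move; the robot and the scene stay as the last step left them, time stands still between calls to the robot, and variables do not carry over. Pictures are saved under pics/ and viewed, about 12 in all and at most 16, crops included, and the job is handed in when it is done.

Besides the shell and the picture viewer there is one more tool, called by a JSON object that holds its "op" and its "data". drive_tool: Moves the arm, as the interface text tells. Its arguments: {"type":"object","properties":{"commands":{"type":"array"},"fingers":{"type":"number"}},"required":["commands"]}

```bash
mkdir -p pics; cat > h.py <<'E'
from workcell import *
import numpy as np, cv2
from scipy.spatial.transform import Rotation as R
def cam(name):
    c=camera_params(name); o=np.array(c["orientation"],float)
    M=o if o.shape==(3,3) else R.from_rotvec(o).as_matrix() if o.size==3 else R.from_quat(o).as_matrix()
    return np.array(c["mtx"],float),np.array(c["position"],float),M
def px2w(P,uv,z):
    K,p,M=P; d=M@np.linalg.solve(K,[uv[0],uv[1],1.]); return p+d*(z-p[2])/d[2]
def snap(name,f):
    P=cam(name); im=grab_frame(name); cv2.imwrite("pics/"+f,im[:,:,::-1]); return P,im
E
python3 - <<'E'
from h import *
for n in("scene","side"):
    print(n,camera_params(n)); snap(n,n+"0.png")
print(state())
E
```

```text
scene {'mtx': array([[485.7563247 ,   0.        , 312.61281273],
       [  0.        , 485.7563247 , 202.71536691],
       [  0.        ,   0.        ,   1.        ]]), 'position': array([1.08313301, 0.36262398, 1.03510117]), 'orientation': array([-1.34130237, -2.43003814,  0.73572946])}
side {'mtx': array([[455.93257627,   0.        , 319.66065047],
       [  0.        , 455.93257627, 204.35985101],
       [  0.        ,   0.        ,   1.        ]]), 'position': array([ 0.53006446, -0.70136982,  0.85033862]), 'orientation': array([-2.41546445e+00,  6.99545569e-02, -9.26258687e-04])}
{'time': 0.1, 'joint_positions': array([-8.96300906e-01,  4.07642114e-02,  8.39076121e-02, -3.80220941e-04,
       -1.61549226e+00, -3.33707330e-01]), 'joint_vel': array([-0.00042374, -0.00320728,  0.00298813,  0.00125512, -0.00042001,
       -0.00232695]), 'tau': array([-6.31350485e-03, -3.69345403e+01,  3.48278654e+01,  6.95175156e+00,
       -4.54219087e-03,  6.42729230e-07]), 'position': array([ 0.20051349, -0.56521384,  0.24137546]), 'tcp_rot': array([ 5.32676987e-01, -3.09567956e+00, -2.42324751e-03]), 'contact_force': array([1.10002527, 0.41089528, 0.36738433]), 'torque': array([ 0.03148086, -0.02141523, -0.00404587]), 'grip_width': 0.08543355442744598}
```

View pics/scene0.png

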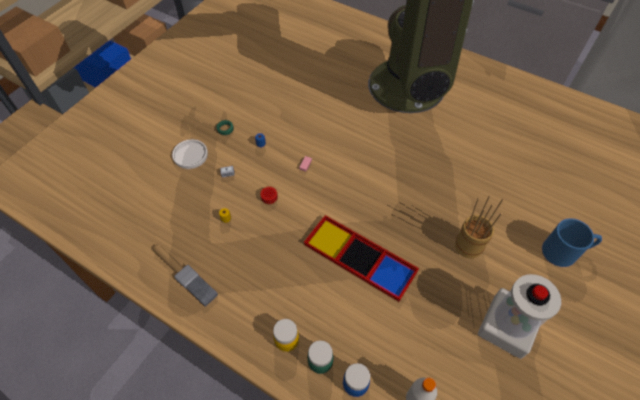

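View pics/side0.png

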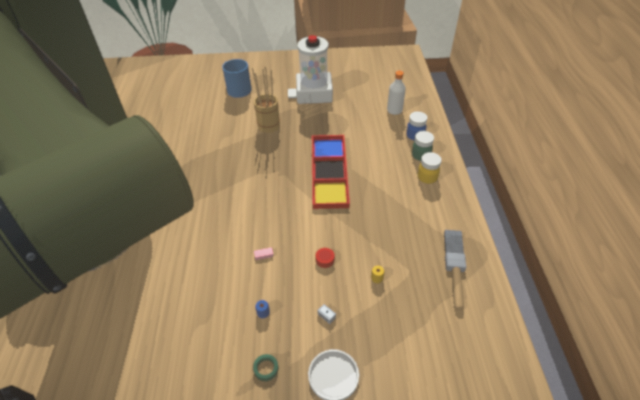

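Both views show everything: yellow, black and blue compartments run in that order toward +y, with the well nearest the side camera. I'll crop the objects for closer pixel readings.

```bash
python3 - <<'E'
from h import *
a=cv2.imread("pics/side0.png")[235:400,240:400]; cv2.imwrite("pics/c1.png",cv2.resize(a,None,fx=3.6,fy=3.6,interpolation=2))
P=cam("side");Q=cam("scene")
for n,u,v,z in [("blue",(262,304),(260,137),.032),("yel",(378,270),(225,212),.032),("sh",(327,312),(227,170),.018),("cake",(325,256),(269,194),.02),("well",(333,375),(190,153),.014),
 ("yl",(330,194),(329,239),.006),("bl",(329,169),(360,256),.006),("bll",(328,149),(392,276),.006),("pot",(267,124),(472,250),.0),("eraser",(263,255),(305,163),.01),("ring",(265,367),(225,128),.01)]:
    print(n,px2w(P,u,z)[:2].round(3),px2w(Q,v,z)[:2].round(3))
E
```

```text
blue [ 0.422 -0.237] [ 0.424 -0.235]
yel [ 0.666 -0.171] [ 0.666 -0.167]
sh [ 0.552 -0.255] [ 0.554 -0.25 ]
cake [ 0.556 -0.119] [ 0.559 -0.112]
well [ 0.555 -0.381] [ 0.559 -0.374]
yl [0.58 0.08] [0.583 0.081]
bl [0.584 0.17 ] [0.583 0.167]
bll [0.586 0.25 ] [0.589 0.255]
pot [0.413 0.38 ] [0.424 0.385]
eraser [ 0.417 -0.1  ] [ 0.421 -0.092]
ring [ 0.429 -0.357] [ 0.435 -0.352]
```

View pics/c1.png

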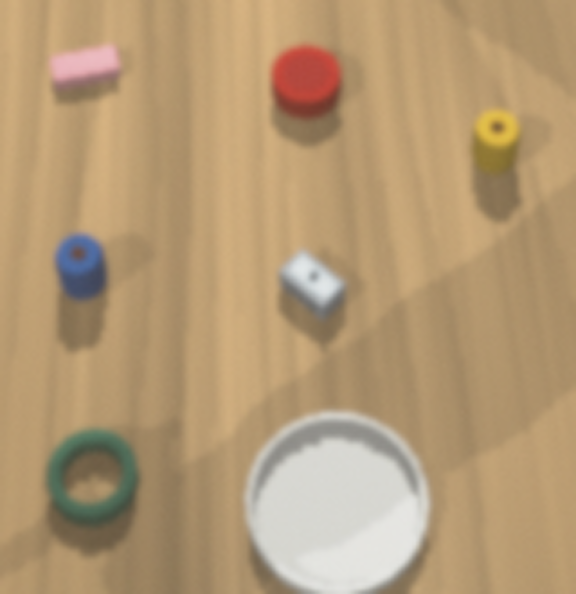

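The crop gives: blue dot (78,253), yellow dot (497,127), sharpener top centre (313,277) with its long edge (305,252)→(346,285), cake top centre (307,74) and well rim centre (337,500). Both cameras agree to about 6 mm. I'll start with the blue bead and check it with the wrist camera.

{"op": "drive_tool", "data": {"commands": [[[0.0245,0.036,-0.015,-0.038],[0.0245,0.036,-0.015,-0.038],[0.0245,0.036,-0.015,-0.038],[0.0245,0.036,-0.015,-0.038],[0.0245,0.036,-0.015,-0.038],[0.0245,0.036,-0.015,-0.038],[0.0245,0.036,-0.015,-0.038],[0.0245,0.036,-0.015,-0.038],[0.0265,0.04,-0.015,-0.036],[0,0,0,0]]], "fingers": 1}}

```text
time: 1.35
position: [0.4234, -0.235, 0.1054]
tcp_rot: [0.007, -3.139, -0.002]
contact_force: [-0.7, -0.1, -0.2]
grip_width: 0.0853
```

```bash
python3 - <<'E'
from h import *
s=state();P,im=snap("wrist","w1.png");print(s["position"],s["tcp_rot"],s["time"])
K,p,M=P
def pr(x): q=M.T@(np.array(x)-p); q=K@q; return (q[:2]/q[2]).round()
print(pr([.423,-.237,.032]), p, M.round(2))
P=cam("side")
w=lambda a,b:px2w(P,(240+a/3.6,235+b/3.6),.018)[:2]
A,B,D=w(305,252),w(346,285),w(281,278)
print(np.degrees(np.arctan2(*(B-A)[::-1])),np.degrees(np.arctan2(*(A-D)[::-1])),np.linalg.norm(B-A),np.linalg.norm(A-D))
E
```

```text
[ 0.42335123 -0.23501672  0.10542766] [ 6.79301334e-03 -3.13882926e+00 -2.12154324e-03] 1.35
[313. 211.] [ 0.35627417 -0.23538805  0.23777615] [[-0.    0.96  0.26]
 [ 1.    0.    0.  ]
 [ 0.    0.26 -0.96]]
-45.39688058734232 47.03412304874687 0.030815138863117982 0.02107980949096369
```

View pics/w1.png

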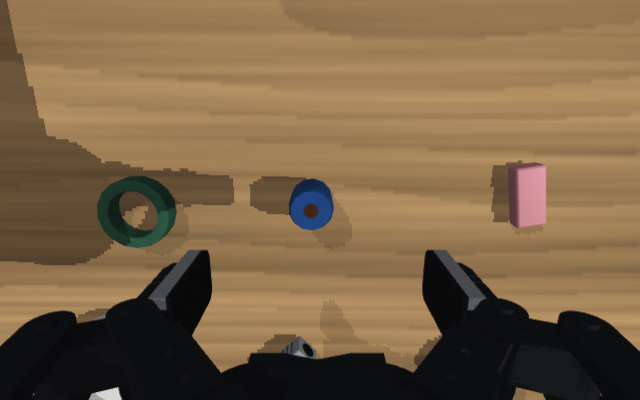

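The blue dot is at (311,211), against a prediction of (313,211), so the calibration is good. Descend.

{"op": "drive_tool", "data": {"commands": [[[0,-0.0025,-0.012,0],[0,0,-0.012,0],[0,0,-0.012,0],[0,0,-0.012,0],[0,0,-0.012,0],[0,0,-0.012,0],[0,0,-0.012,0],[0,0,-0.009,0],[0,0,0,0],[0,0,0,0]]], "fingers": 1}}

```text
time: 2.65
position: [0.4234, -0.2401, 0.0147]
tcp_rot: [-0.001, 3.141, -0.0]
contact_force: [-0.5, 0.4, 0.4]
grip_width: 0.0852
```

{"op": "drive_tool", "data": {"commands": [[[0,0,0,0],[0,0,0,0],[0,0,0,0],[0,0,0,0],[0,0,0,0],[0,0,0,0],[0,0,0.01,0],[0,0,0.02,0],[0,0,0.03,0],[0,0,0.03,0]]], "fingers": -1}}

```text
time: 3.9
position: [0.4227, -0.2399, 0.1053]
tcp_rot: [0.001, -3.141, -0.0]
contact_force: [0.1, -0.2, 0.5]
grip_width: 0.0258
```

{"op": "drive_tool", "data": {"commands": [[[0.018,0.054,0,0],[0.018,0.054,0,0],[0.018,0.054,0,0],[0.018,0.054,0,0],[0.018,0.054,0,0],[0.018,0.054,0,0],[0.018,0.054,0,0],[0.018,0.054,0,0],[0.021,0.059,0,0],[0,0,0,0]]]}}

```text
time: 5.15
position: [0.5878, 0.254, 0.1021]
tcp_rot: [0.006, -3.139, 0.003]
contact_force: [0.3, -0.7, 0.2]
grip_width: 0.026
```

```bash
python3 - <<'E'
from h import *
s=state();P,im=snap("wrist","w2.png");print(s["position"],s["tcp_rot"],s["grip_width"])
K,p,M=P
def pr(x): q=M.T@(np.array(x)-p); q=K@q; return (q[:2]/q[2]).round()
print(pr([.588,.253,.006]),pr([.583,.168,.006]))
for uv in [(0,0)]: pass
E
```

```text
[0.58776473 0.25400747 0.10213692] [ 6.26963093e-03 -3.13869293e+00  2.64728759e-03] 0.02602212140746973
[315. 202.] [188. 194.]
```

View pics/w2.png

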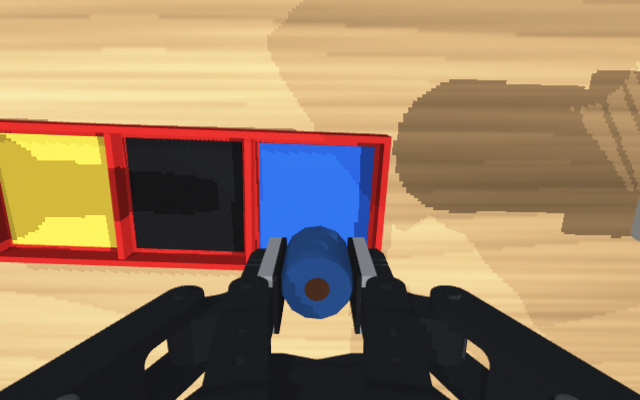

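The blue liner centre appears at about (315,200), against a prediction of (315,202). Lower and release with a partial opening.

{"op": "drive_tool", "data": {"commands": [[[0,0,-0.012,0],[0,0,-0.012,0],[0,0,-0.012,0],[0,0,-0.012,0],[0,0,-0.012,0],[0,0,-0.012,0],[0,0,-0.007,0],[0,0,0,0],[0,0,0,0],[0,0,0,0]]]}}

```text
time: 6.45
position: [0.5883, 0.2511, 0.0259]
tcp_rot: [-0.001, 3.141, 0.001]
contact_force: [-0.3, 0.2, -0.0]
grip_width: 0.0261
```

{"op": "drive_tool", "data": {"commands": [[[0,0,-0.002,0],[0,0,-0.002,0],[0,0,-0.001,0],[0,0,0,0],[0,0,0,0],[0,0,0,0],[0,0,0,0],[0,0,0,0],[0,0,0,0],[0,0,0,0]]]}}

```text
time: 7.7
position: [0.588, 0.2509, 0.0207]
tcp_rot: [-0.001, 3.142, 0.0]
contact_force: [-3.6, 0.0, 5.5]
grip_width: 0.0263
```

{"op": "drive_tool", "data": {"commands": [[[0,0,0,0],[0,0,0,0],[0,0,0,0],[0,0,0,0],[0,0,0.01,0],[0,0,0.02,0],[0,0,0.03,0],[0,0,0.03,0],[0,0,0.01,0],[0,0,0,0]]], "fingers": -0.1}}

```text
time: 8.95
position: [0.5883, 0.2512, 0.1215]
tcp_rot: [-0.001, 3.14, 0.002]
contact_force: [0.3, 0.1, -1.3]
grip_width: 0.0388
```

{"op": "drive_tool", "data": {"commands": [[[0.0086,-0.0467,0,0],[0.0086,-0.0467,0,0],[0.0086,-0.0467,0,0],[0.0086,-0.0467,0,0],[0.0086,-0.0467,0,0],[0.0086,-0.0467,0,0],[0.0086,-0.0467,0,0],[0.0086,-0.0467,0,0],[0.009,-0.0467,-0.01,0],[0,0,0,0]]], "fingers": 1}}

```text
time: 10.2
position: [0.6644, -0.1724, 0.1067]
tcp_rot: [-0.005, -3.136, -0.001]
contact_force: [-0.6, 0.9, -0.5]
grip_width: 0.0848
```

```bash
python3 - <<'E'
from h import *
s=state();P,im=snap("wrist","w3.png");print(s["position"],s["tcp_rot"],s["grip_width"])
m=cv2.inRange(cv2.cvtColor(im,cv2.COLOR_RGB2HSV),(22,170,90),(33,255,255));n,l,st,c=cv2.connectedComponentsWithStats(m)
for i in range(1,n):
    if st[i,4]>200: print(st[i],c[i])
K,p,M=P
q=K@(M.T@(np.array([.666,-.169,.032])-p));print(q[:2]/q[2])
E
```

```text
[ 0.66437282 -0.17241586  0.10667027] [-5.47616711e-03 -3.13641728e+00 -7.20779857e-04] 0.08482223373800148
[ 300  186   42   48 1078] [320.23562152 213.09183673]
[322.11814255 214.21156459]
```

View pics/w3.png

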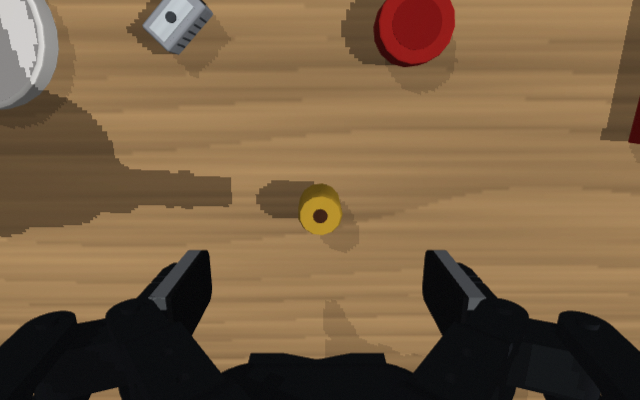

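The yellow dot is at (320,216), against a prediction of (322,214). The grasp needs almost no correction.

{"op": "drive_tool", "data": {"commands": [[[0.001,-0.001,-0.013,0],[0,0,-0.013,0],[0,0,-0.013,0],[0,0,-0.013,0],[0,0,-0.013,0],[0,0,-0.013,0],[0,0,-0.012,0],[0,0,-0.007,0],[0,0,0,0],[0,0,0,0]]]}}

```text
time: 11.5
position: [0.6672, -0.1705, 0.0139]
tcp_rot: [-0.001, 3.141, -0.0]
contact_force: [-0.4, -0.5, 0.5]
grip_width: 0.0855
```

{"op": "drive_tool", "data": {"commands": [[[0,0,0,0],[0,0,0,0],[0,0,0,0],[0,0,0,0],[0,0,0,0],[0,0,0,0],[0,0,0.01,0],[0,0,0.02,0],[0,0,0.03,0],[0,0,0.03,0]]], "fingers": -1}}

```text
time: 12.75
position: [0.667, -0.1705, 0.1058]
tcp_rot: [-0.001, 3.141, -0.0]
contact_force: [-0.1, -0.5, 0.2]
grip_width: 0.0261
```

{"op": "drive_tool", "data": {"commands": [[[-0.0143,0.0419,0,0],[-0.0143,0.0419,0,0],[-0.0143,0.0419,0,0],[-0.0143,0.0419,0,0],[-0.0143,0.0419,0,0],[-0.0143,0.0419,0,0],[0,0,-0.016,0],[0,0,-0.016,0],[0,0,-0.016,0],[0,0,0,0]]]}}

```text
time: 14.0
position: [0.58, 0.0797, 0.053]
tcp_rot: [-0.001, -3.138, 0.002]
contact_force: [-0.9, -0.2, -0.1]
grip_width: 0.0257
```

{"op": "drive_tool", "data": {"commands": [[[0,0,-0.01,0],[0,0,-0.01,0],[0,0,-0.006,0],[0,0,-0.004,0],[0,0,-0.003,0],[0,0,-0.002,0],[0,0,0,0],[0,0,0,0],[0,0,0,0],[0,0,0,0]]]}}

```text
time: 15.25
position: [0.5811, 0.081, 0.0204]
tcp_rot: [-0.001, 3.141, 0.0]
contact_force: [-0.8, -0.1, -0.1]
grip_width: 0.026
```

{"op": "drive_tool", "data": {"commands": [[[0,0,0,0],[0,0,0,0],[0,0,0,0],[0,0,0,0],[0,0,0.01,0],[0,0,0.02,0],[0,0,0.03,0],[0,0,0.03,0],[0,0,0.01,0],[0,0,0,0]]], "fingers": -0.1}}

```text
time: 16.5
position: [0.5814, 0.0813, 0.1214]
tcp_rot: [-0.001, 3.14, 0.002]
contact_force: [0.0, -0.4, -1.7]
grip_width: 0.0386
```

{"op": "drive_tool", "data": {"commands": [[[-0.0035,-0.0416,0,-0.095],[-0.0035,-0.0416,0,-0.095],[-0.0035,-0.0416,0,-0.095],[-0.0035,-0.0416,0,-0.095],[-0.0035,-0.0416,0,-0.095],[-0.0035,-0.0416,0,-0.095],[-0.0035,-0.0416,0,-0.095],[-0.0035,-0.0416,-0.01,-0.095],[0,0,0,0],[0,0,0,0]]], "fingers": 1}}

```text
time: 17.75
position: [0.5525, -0.2516, 0.1091]
tcp_rot: [-1.163, -2.916, 0.0]
contact_force: [-0.2, 0.5, -0.0]
grip_width: 0.0852
```

```bash
python3 - <<'E'
from h import *
s=state();P,im=snap("wrist","w4.png");print(s["position"],s["tcp_rot"],s["grip_width"])
print(R.from_rotvec(s["tcp_rot"]).as_matrix()[:,1])
K,p,M=P
q=K@(M.T@(np.array([.553,-.252,.018])-p));print(q[:2]/q[2])
a=im[140:280,220:420,::-1];cv2.imwrite("pics/c4.png",cv2.resize(a,None,fx=4,fy=4,interpolation=2))
E
```

```text
[ 0.55249066 -0.25164901  0.10910927] [-1.16337662e+00 -2.91622658e+00  1.95448874e-04] 0.08520877420132172
[ 0.6883196   0.72540711 -0.00081065]
[316.94833799 204.36104479]
```

View pics/c4.png

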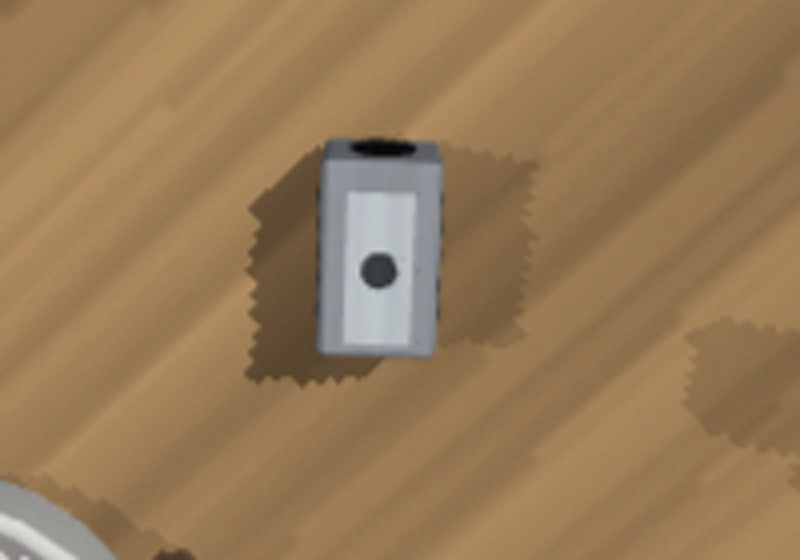

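The sharpener sits square between the jaws (centre about (315,204), within 2 px). Grasp it.

{"op": "drive_tool", "data": {"commands": [[[0,0,-0.013,0],[0,0,-0.013,0],[0,0,-0.013,0],[0,0,-0.013,0],[0,0,-0.013,0],[0,0,-0.013,0],[0,0,-0.012,0],[0,0,-0.007,0],[0,0,0,0],[0,0,0,0]]]}}

```text
time: 19.05
position: [0.5534, -0.2519, 0.0139]
tcp_rot: [1.164, 2.917, 0.0]
contact_force: [-0.4, 0.1, 0.2]
grip_width: 0.0854
```

{"op": "drive_tool", "data": {"commands": [[[0,0,0,0],[0,0,0,0],[0,0,0,0],[0,0,0,0],[0,0,0,0],[0,0,0,0],[0,0,0.01,0],[0,0,0.02,0],[0,0,0.03,0],[0,0,0.03,0]]], "fingers": -1}}

```text
time: 20.3
position: [0.5531, -0.2519, 0.1057]
tcp_rot: [1.164, 2.917, 0.0]
contact_force: [0.9, -0.1, -0.8]
grip_width: 0.0186
```

{"op": "drive_tool", "data": {"commands": [[[0.0039,0.0525,0,0.095],[0.0039,0.0525,0,0.095],[0.0039,0.0525,0,0.095],[0.0039,0.0525,0,0.095],[0.0039,0.0525,0,0.095],[0.0039,0.0525,0,0.095],[0.0039,0.0525,0,0.095],[0.0039,0.0525,0,0.095],[0,0,-0.01,0],[0,0,-0.015,0]]]}}

```text
time: 21.55
position: [0.5845, 0.1685, 0.079]
tcp_rot: [-0.001, 3.14, 0.001]
contact_force: [0.2, -0.4, -0.1]
grip_width: 0.0183
```

{"op": "drive_tool", "data": {"commands": [[[0,0,-0.015,0],[0,0,-0.015,0],[0,0,-0.01,0],[0,0,-0.01,0],[0,0,-0.005,0],[0,0,-0.002,0],[0,0,-0.001,0],[0,0,0,0],[0,0,0,0],[0,0,0,0]]]}}

```text
time: 22.8
position: [0.5843, 0.1683, 0.0205]
tcp_rot: [-0.001, 3.141, 0.0]
contact_force: [-0.5, -0.3, 0.1]
grip_width: 0.0182
```

{"op": "drive_tool", "data": {"commands": [[[0,0,-0.0005,0],[0,0,0,0],[0,0,0,0],[0,0,0,0],[0,0,0.01,0],[0,0,0.02,0],[0,0,0.03,0],[0,0,0.03,0],[0,0,0.01,0],[0,0,0,0]]], "fingers": -0.2}}

```text
time: 24.05
position: [0.5845, 0.1685, 0.121]
tcp_rot: [-0.001, 3.14, 0.002]
contact_force: [0.3, 0.1, -0.8]
grip_width: 0.0341
```

{"op": "drive_tool", "data": {"commands": [[[-0.0034,-0.0355,0,0],[-0.0034,-0.0355,0,0],[-0.0034,-0.0355,0,0],[-0.0034,-0.0355,0,0],[-0.0034,-0.0355,0,0],[-0.0034,-0.0355,0,0],[-0.0034,-0.0355,0,0],[-0.0034,-0.0355,-0.01,0],[0,0,0,0],[0,0,0,0]]], "fingers": 1}}

```text
time: 25.3
position: [0.5566, -0.1156, 0.1089]
tcp_rot: [0.001, -3.14, -0.0]
contact_force: [0.3, 0.7, 0.4]
grip_width: 0.0853
```

```bash
python3 - <<'E'
from h import *
s=state();P,im=snap("wrist","w5.png");print(s["position"],s["tcp_rot"],s["grip_width"])
K,p,M=P
q=K@(M.T@(np.array([.5575,-.116,.020])-p));print(q[:2]/q[2])
P,im=snap("side","s5.png")
E
```

```text
[ 0.55664528 -0.11560411  0.10889808] [ 7.29340011e-04 -3.14012773e+00 -2.64961785e-04] 0.08534093808611178
[316.04504976 205.72986523]
```

View pics/w5.png

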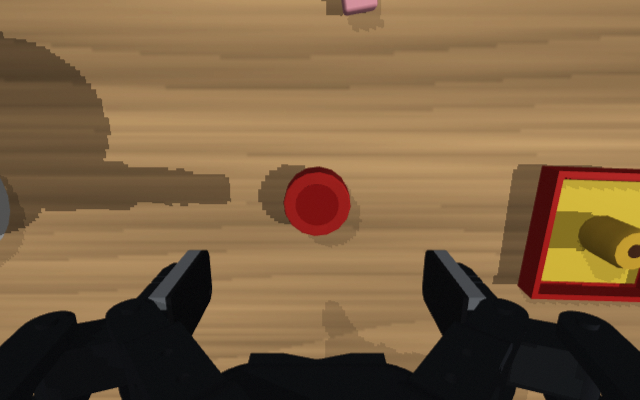

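The cake top centre is at (317,204), as predicted (316,206), and the yellow bead stands in its compartment. Grasp the cake.

{"op": "drive_tool", "data": {"commands": [[[0,0,-0.013,0],[0,0,-0.013,0],[0,0,-0.013,0],[0,0,-0.013,0],[0,0,-0.013,0],[0,0,-0.013,0],[0,0,-0.011,0],[0,0,-0.006,0],[0,0,0,0],[0,0,0,0]]]}}

```text
time: 26.65
position: [0.5574, -0.1158, 0.0153]
tcp_rot: [-0.001, 3.141, -0.0]
contact_force: [0.7, -0.9, -0.3]
grip_width: 0.0856
```

{"op": "drive_tool", "data": {"commands": [[[0,0,0,0],[0,0,0,0],[0,0,0,0],[0,0,0,0],[0,0,0,0],[0,0,0,0],[0,0,0.01,0],[0,0,0.02,0],[0,0,0.03,0],[0,0,0.03,0]]], "fingers": -1}}

```text
time: 27.9
position: [0.5565, -0.1158, 0.1053]
tcp_rot: [0.001, -3.14, -0.0]
contact_force: [0.7, 1.3, -1.0]
grip_width: 0.0414
```

{"op": "drive_tool", "data": {"commands": [[[0,-0.0373,0,0],[0,-0.0373,0,0],[0,-0.0373,0,0],[0,-0.0373,0,0],[0,-0.0373,0,0],[0,-0.0373,0,0],[0,-0.0373,0,0],[0,0,-0.015,0],[0,0,-0.015,0],[0,0,0,0]]]}}

```text
time: 29.15
position: [0.556, -0.3754, 0.0722]
tcp_rot: [0.003, -3.138, -0.003]
contact_force: [1.0, -0.3, -0.8]
grip_width: 0.0411
```

```bash
python3 - <<'E'
from h import *
P,im=snap("wrist","w6.png");print(state()["position"])
K,p,M=P
q=K@(M.T@(np.array([.557,-.377,.014])-p));print(q[:2]/q[2])
E
```

```text
[ 0.55670616 -0.37582797  0.07379553]
[313.66982121 221.9781283 ]
```

View pics/w6.png

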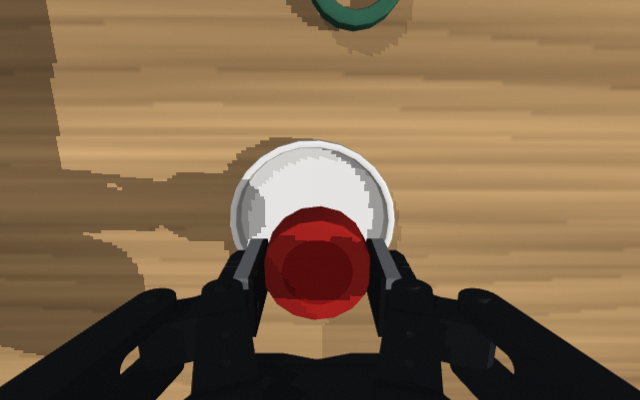

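The well rim spans columns 230–394 with its top at row 141, so its centre is about (312,221), against a prediction of (314,222). Lower the cake.

{"op": "drive_tool", "data": {"commands": [[[0,-0.001,-0.012,0],[0,0,-0.012,0],[0,0,-0.01,0],[0,0,-0.01,0],[0,0,-0.005,0],[0,0,-0.003,0],[0,0,-0.0025,0],[0,0,0,0],[0,0,0,0],[0,0,0,0]]]}}

```text
time: 30.45
position: [0.5573, -0.378, 0.0207]
tcp_rot: [-0.001, 3.141, -0.0]
contact_force: [0.3, -0.3, 0.2]
grip_width: 0.0415
```

{"op": "drive_tool", "data": {"commands": [[[0,0,-0.0005,0],[0,0,0,0],[0,0,0,0],[0,0,0,0],[0,0,0.01,0],[0,0,0.02,0],[0,0,0.03,0],[0,0,0.03,0],[0,0,0.04,0],[0,0,0.04,0]]], "fingers": 0.2}}

```text
time: 31.7
position: [0.5569, -0.378, 0.1932]
tcp_rot: [-0.001, 3.14, -0.002]
contact_force: [0.5, -0.5, -0.3]
grip_width: 0.0514
```

{"op": "drive_tool", "data": {"commands": [[[-0.03,0,0.01,0],[-0.03,0,0.01,0],[-0.03,0,0.01,0],[-0.03,0,0,0],[-0.03,0,0,0],[0,0,0,0],[0,0,0,0],[0,0,0,0],[0,0,0,0],[0,0,0,0]]]}}

```text
time: 32.95
position: [0.4073, -0.3778, 0.2195]
tcp_rot: [0.002, -3.141, -0.001]
contact_force: [-0.0, 0.2, -0.0]
grip_width: 0.0514
```

```bash
python3 - <<'E'
from h import *
P,a=snap("scene","e1.png");Q,b=snap("side","e2.png")
r=lambda x:cv2.resize(x[:,:,::-1],None,fx=3,fy=3,interpolation=2)
t=r(a[205:305,290:430]); u=r(b[125:215,290:370]); w=r(a[120:190,150:290]); v=r(b[335:400,290:370])
H=600;o=np.zeros((H,800,3),np.uint8)
for im,x,y in((t,0,0),(u,430,0),(w,0,310),(v,430,290)): o[y:y+im.shape[0],x:x+im.shape[1]]=im
cv2.imwrite("pics/e.png",o);print(state()["position"],state()["contact_force"])
E
```

```text
[ 0.4071445  -0.37783385  0.21955469] [-0.38969035  0.21688127 -0.36368824]
```

View pics/e.png

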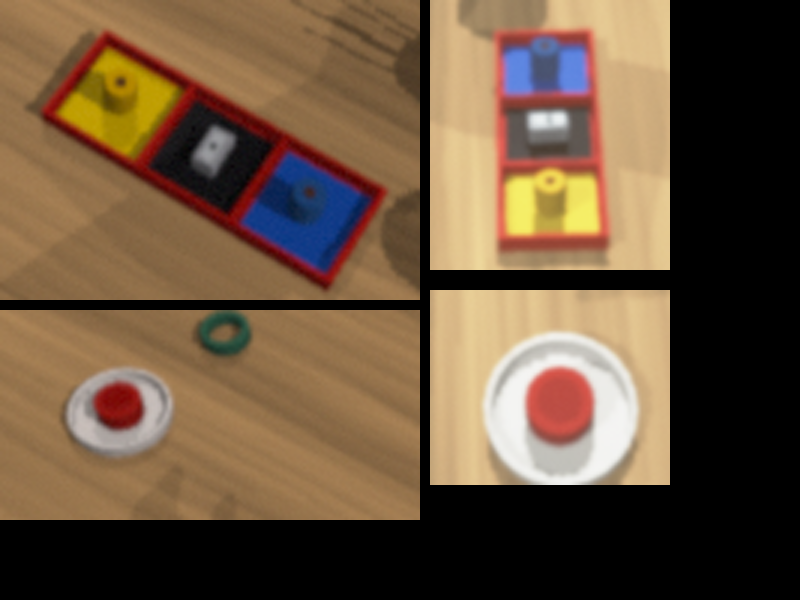

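View pics/e1.png

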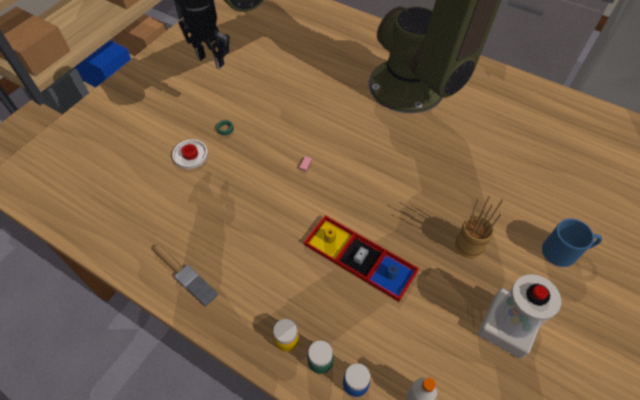

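Both cameras show the beads upright on their own liners, the sharpener flat on black near its centre, and the cake flat near the middle of the well. The pot is unmoved at (475,238), and the arm is clear. I'll hand in.

```bash
python3 -c "
from workcell import *
print(job_done())"
```

```text
the job is handed in; nothing more can be done
None
```

All four pieces are placed and released, and I handed the job in at about 33 s of the 83 s allowed.

- **What I did:** I picked and placed the blue bead, yellow bead, sharpener and paint cake in that order. Every position I predicted matched the wrist camera to about 2 pixels. I opened the gripper only part-way when releasing, to keep the fingers off the tray walls and the well rim.
- **Last checks:** The final scene and side pictures show both beads upright on their own liners and the sharpener on its base on the black liner. The cake lies flat near the centre of the well, and the pot is standing where it was. The gripper is open and clear of everything, with contact force near zero.
- **Failed or disagreeing checks:** No check failed. The two fixed cameras mostly disagreed by up to 7 mm on object positions, and by about 12 mm on the pot, which I read only roughly. I judged the final placings by eye from the pictures, and `job_done()` reports no verdict.

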